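# Close the filter housing of the dust extractor

## Robot

A 6-joint arm with a two-finger parallel gripper is mounted at the origin on a cart in front of the work surface, level with it; the furniture and walls round the work are solid. World frame = base frame: x ahead of the robot, y to its left, z up, the work surface at z = 0. Lengths are in m, angles in rad, forces in N, time in s.
With the tool pointing down it reaches from about 0.3 to 0.875 m from the base axis. Payload 6.4 kg.
Tool frame: the origin (TCP) lies midway between the tips of the shut fingers; the grasp point (between the pads) lies 19 mm behind it; z points along the fingers, y is the line along which they close (so a half turn about z gives the same grasp; the last joint's range is limited). The gripper opens to 85 mm and grips with 20 to 120 N. Pads are 22 mm wide; open, the fingers measure 114 mm over their backs; the gripper's body (76 mm by 85 mm) begins 54 mm behind the grasp point. The pads swing forward as they close: fully open they stand 13 mm farther back than shut.
Start: joints at [-1.416, 0.181, 1.607, -0, 1.354, -0.206], TCP at [0.203, -0.538, 0.231] pointing down, gripper open.
Joint ranges: [-2.99, 2.99], [-0.89, 2.07], [0.3, 2.58], [-1.14, 4.28], [0, 2.63], [-3.12, 3.12]. Speed limits (rad/s): [2.57, 2.57, 3.01, 3.14, 3.14, 3.14].

## Interface

Orientations are given as a unit quaternion [w, x, y, z].
In Python, from bench import ctrl gives the robot as it stands. The module is installed in compiled form; this text tells all that it offers.
- The arm moves only by the tool move_arm, never from a script. Its argument "plan" is one flat list of numbers, 6 for each row, row after row: the shift along the world's x, y, z in units of 50 mm (1.0 is 50 mm), then the turn, a rotation vector about the world's x, y, z in rad. A call has 1 to 10 rows; each row is the pose to reach, as a shift and turn from the pose commanded when the call began; what a row does not reach only later rows make up. A row lasts 1/8 s, in which the tool goes at most 62.5 mm and 10.7 degrees, less where a joint would pass 70% of its speed; a pose out of reach is approached as far as the arm can. A call with a gripper value outside its range is refused whole. "grip" is the finger opening in mm, from 0 to 85.4, set as the call begins (left out, the last holds). The fingers move at their own pace and stop on an object; the grip force is fixed at half the most. Time passes only in rows, so rows that repeat a pose let the fingers close. It gives the time, the measured TCP pose, the force, the opening and the grip force at its end, in the units of the state.
- ctrl.get_obs(): the state, without advancing time (a new reading comes with each control period).
- ctrl.camera(name): name is "scene" or "top" or "wrist"; returns a dict with "pixels" (480x640x3 uint8, red, green, blue), "fx", "fy", "cx", "cy" (pixels), "origin" and "attitude" of the camera in the world. Camera axes: x right, y down, z forward; pixel columns grow to the right and rows downward; lengths in m; the calibration is good to about 2 mm. The wrist camera is an equidistant fisheye: a pixel r from the principal point sees the ray r / f radians off the axis. A picture is of the moment at which its call begins. There is no depth.
- ctrl.hand_in(): hands the job in; it is judged then, once.
The state is a dict: "time_s": time; "q": joint angles; "dq": joint speeds; "joint_efforts": joint torques, N m; "eef_pos": TCP position; "eef_rot": TCP orientation; "wrist_force": force on the tool from outside, world axes, zero at the start; "torque": the same for the moment, N m; "opening": opening from 0.0 (shut) to 1.0 (fully open); "grasp_force": force on a finger pad.
Only numpy, scipy, OpenCV 4.12 (cv2) and the standard library are available. Lean on these libraries where they do the work, as an engineer would, in place of code of your own. Each camera call takes 0.05 s, during which the arm holds its last target. There are 200 camera calls.

## Task

The filter housing of the dust extractor stands open: put its grey lid back on. With the lid tilted, hook its tongue under the keeper bracket (which is loose and may have slid to one side), swing the lid down into its recess and press the opposite edge until the spring latch snaps over it, so that the lid lies flat and locked; then let go. Leave the spanner and the screwdriver lying as they are.

Things in the scene. Friction and masses are not known exactly. Their poses are not given: they have to be found in the camera images.
- filter_housing: Dark blue box 234x142 mm bolted to the table (cannot move), open top with pleated filter. Origin on the table below the opening's centre; x from keeper end (towards robot) to latch end, z up. In mm: seat for the lid z 72 round the opening (x +-68, y +-50); rounded side rims at y +-63, x > -72, top z 80; recess ends at x 83. Lid home: axes as the housing's, origin x -2..3, y +-3, z 72.
- keeper_middle (a point): Fixed point (-92, 0, 83) mm in the housing's frame: where the middle of the keeper's free lower edge would be at mid-travel. The keeper is a steel staple on the seat: bridge (the ledge) x -116..-92, underside z 83, top z 88; opening 44 mm wide between two round-nosed legs 11 wide (66 overall). Stop wall behind at x -106, so the slot is 14 deep, 11 high. Seat before it solid to x -68.
- latch_nose (a point): Middle of the lower tip of the latch bolt's nose, at (76, 0, 81.5) mm in the housing's frame while sprung out. Nose 40 mm wide (y), level underside 1.5 mm above a seated lid's top, front sloping up and back, 25 degrees from vertical, to z 103. Steel latch case behind it: x 89..118, y +-26, to z 108; yellow thumb tab to z 113.
- spring_latch (a joint): Travel of the sprung bolt, m: 0 = out, up to 0.014 pushed back along the housing's +x; returns by itself (3 N + 250 N/m). The lid's edge coming down pushes it back 4 to 9 mm, then it snaps out over the lid. That takes 6 to 12 N pressed down near the lid's edge, up to 20 N at the handle. Fingertips beyond x = 65 mm on the lid would block the nose.
- filter_lid: Light grey lid, about 0.32 kg, lying handle up on the table; plate 160 (x) x 120 (y) x 8 mm, origin in the middle of its underside, z up. From the middle of its -x end a tongue (the lip) 40 wide (y), 5 thick, level with the underside, sticks out 24 mm (tip at x -104). Its +x edge is the one latched. Black bridge handle across the middle, plate free on both sides of it.
- lid_handle (a point): Centre of the lid's handle bar, at (0, 0, 32) mm in the lid's frame. Bar 16 (x) x 96 (y) x 20 (z) mm, from 22 to 42 mm above the lid's underside, on two legs at y +-41; grip it across x.
- lid_lip (a point): Middle of the tip of the lid's tongue, at (-104, 0, 2.5) mm in the lid's frame. The keeper it goes under is loose in slotted holes: it stands anywhere within 10 mm to either side of the housing's middle, its place is not reported (look or feel for it), and about 3 N sideways drags it along. The tongue blocked by a leg stops with its tip at about x -92 of the housing; hooked, at about -106.
- lid_edge (a point): Middle of the lower edge of the lid's latch side, at (80, 0, 0) mm in the lid's frame.
- open_spanner: Bystander: loose open-ended spanner, 190x39x7 mm, lying behind the housing (180 to 200 mm from its origin along its +x); origin under its middle.
- screwdriver: Bystander: loose flat-blade screwdriver, 226 mm long, 35 high, at the right of the work; origin under its middle.
Not all that is in view belongs to the job. There is more than one size of the filter_lid; the job needs the largest.

How it is judged:
On the way:
1. the tongue is hooked under the keeper while the lid is still tilted up by more than 6 degrees (x of lid_lip in the frame of filter_housing between -0.112 and -0.096 m and z of lid_lip in the frame of filter_housing between 0.068 and 0.083 m and angle between the z axis of filter_lid and the z axis of filter_housing, either way round above 0.105 rad), for 0.1 s.
At the end, for the whole second after the job is handed in: The lid lies flat in its recess, at rest: tongue at least 5 mm under the keeper, latch edge within 3 mm of the seat, centred within 6 mm sideways, and the spring latch out over its edge (pushed back less than 3 mm) (x of lid_lip in the frame of filter_housing between -0.112 and -0.097 m and z of lid_lip in the frame of filter_housing between 0.07 and 0.079 m and z of lid_edge in the frame of filter_housing between 0.069 and 0.075 m and y of filter_lid in the frame of filter_housing between -0.006 and 0.006 m and value of joint spring_latch below 0.003 m and linear speed of filter_lid below 0.02 m/s and angle between filter_lid's own z axis and vertical below 0.05 rad); the robot touches nothing.
It fails at once if the spanner or the screwdriver is moved by more than 25 mm (distance of any of open_spanner, screwdriver from where it was at the start of the episode above 0.025 m).
It also fails if it takes over 61 s, if anything falls off the work surface, if the arm or the gripper's body presses on something with over 40 N, if the wrist force passes 120 N, or if a joint passes its speed limit or range.

## Working session

There is one attempt and no reset: what is moved stays moved. The work goes in short steps, Python scripts to look and compute and a tool call to move; the robot and the scene stay as the last step left them, time stands still between calls to the robot, and variables do not carry over. Pictures are saved under pics/ and viewed, at most 10 in all, crops included, and the job is handed in when it is done.

Besides the shell and the picture viewer there is one more tool, called after "Request:" as name(argument=value, ...), one argument or row to a line, values as JSON. move_arm: Moves the arm, as the interface text tells. Its arguments: {"type":"object","properties":{"plan":{"type":"array"},"grip":{"type":"number"}},"required":["plan"]}

```bash
mkdir -p pics
python3 - <<'E'
from bench import ctrl
import cv2,pickle
for n in("scene","top"):
    c=ctrl.camera(n); pickle.dump(c,open(n+".pkl","wb")); cv2.imwrite(f"pics/{n}0.png",c["pixels"][:,:,::-1])
    print(n,c["fx"],c["cx"],c["cy"],c["origin"],c["attitude"])
o=ctrl.get_obs();print(o)
E
```

```text
scene 515.407259978758 319.6906406646842 243.50380774782033 [-0.1192908   0.79468573  0.84474863] [ 0.15717587 -0.29994231  0.83264881 -0.43820808]
top 520.9870160759464 315.98096710697547 237.59790867711962 [-0.07217344 -0.20316675  1.54118861] [-0.16736876  0.75483701 -0.61807686  0.14209073]
{'time_s': 0.1, 'q': array([-1.41628397e+00,  1.81447384e-01,  1.60788341e+00,  2.43193512e-05,
        1.35383341e+00, -2.06330191e-01]), 'dq': array([ 8.85887415e-05, -1.97514901e-03, -2.84529519e-03, -3.65184577e-04,
       -1.70997434e-03, -1.45675514e-04]), 'joint_efforts': array([ 1.88544104e-04, -4.45883131e+01, -3.52236557e+01, -2.68851645e-04,
        4.22600584e-03,  2.12771505e-05]), 'eef_pos': array([ 0.20294117, -0.53747118,  0.23049704]), 'eef_rot': array([-7.85203917e-04,  9.83768353e-01,  1.79441385e-01,  3.22248630e-05]), 'wrist_force': array([ 0.25634786,  0.15664802, -0.5811875 ]), 'torque': array([-0.01123338,  0.00768893,  0.04880543]), 'grasp_force': 0.0, 'opening': 0.9942520955818427}
```

View pics/top0.png

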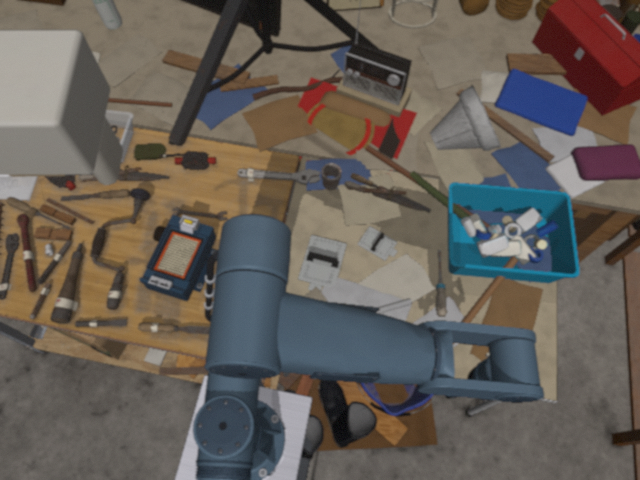

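View pics/scene0.png

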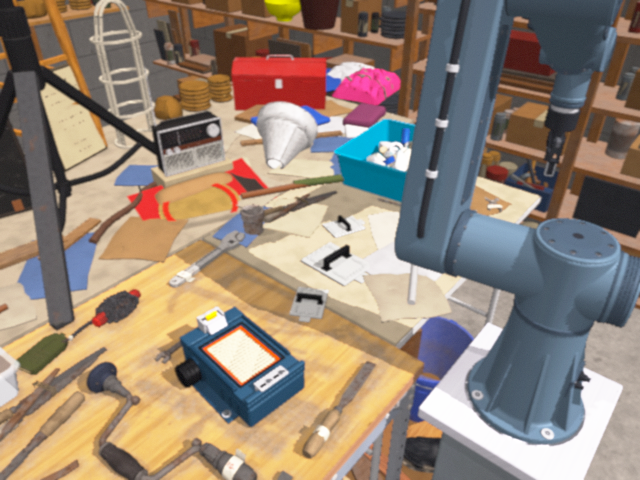

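The top view shows the housing near (180,258) and lids near (322,260) and (377,240). The scene view shows a third lid at (308,302). I'll enlarge both.

```bash
cat > h.py <<'E'
import numpy as np,pickle
from scipy.spatial.transform import Rotation as R
def rot(q): return R.from_quat(np.r_[q[1:],q[0]])
def ray(c,u,v):
    return rot(c["attitude"]).apply([(u-c["cx"])/c["fx"],(v-c["cy"])/c["fy"],1.])
def hit(c,u,v,z):
    d=ray(c,u,v); o=np.array(c["origin"]); return o+d*(z-o[2])/d[2]
def proj(c,p):
    x=rot(c["attitude"]).inv().apply(np.array(p)-c["origin"]); return np.array([c["cx"],c["cy"]])+np.array([c["fx"],c["fy"]])*x[:2]/x[2]
E
python3 - <<'E'
import pickle,cv2
def crop(n,x,y,w,h,k,o):
    c=pickle.load(open(n+".pkl","rb"));cv2.imwrite(o,cv2.resize(c["pixels"][y:y+h,x:x+w,::-1],None,fx=k,fy=k,interpolation=cv2.INTER_CUBIC))
crop("top",130,200,280,120,2.85,"pics/topc.png")
crop("scene",170,205,200,220,2.7,"pics/scenec.png")
E
```

```text
(no output)
```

View pics/topc.png

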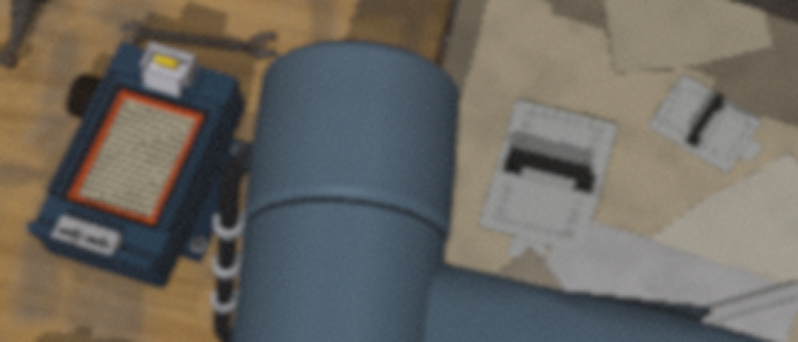

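View pics/scenec.png

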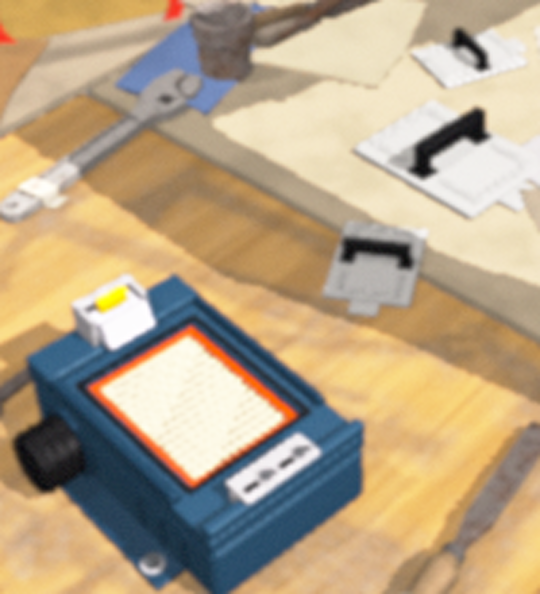

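Largest lid is at top (322,260), tongue facing the robot. The housing's latch (yellow tab) points away from the robot, with the keeper at the near end. I'll fit both poses by least squares over the two views.

Run:
```python
from h import *
from scipy.optimize import least_squares
T=pickle.load(open("top.pkl","rb"));S=pickle.load(open("scene.pkl","rb"))
t=lambda a:(T,np.array(a)/2.85+[130,200]); s=lambda a:(S,np.array(a)/2.7+[170,205])
def fit(obs,p0,free):
    def place(p,l): 
        c,n=np.cos(p[2]),np.sin(p[2]); l=[x(p) if callable(x) else x for x in l]
        return [p[0]+c*l[0]-n*l[1],p[1]+n*l[0]+c*l[1],l[2]]
    f=lambda p:np.concatenate([proj(o[0],place(p,l))-o[1] for o,l in obs])
    r=least_squares(f,p0,loss="soft_l1"); print(r.x.round(4)); print(f(r.x).reshape(-1,2).round(1).tolist()); return r.x
hx,hy,z=.08,.06,.008
print("lid");fit([(t([521,97]),(hx,hy,z)),(t([618,123]),(hx,-hy,z)),(t([582,243]),(-hx,-hy,z)),(t([480,228]),(-hx,hy,z)),
 (s([355,150]),(hx,hy,z)),(s([432,100]),(hx,-hy,z)),(s([475,216]),(-hx,hy,z))],[.4,-.2,0],0)
Z=lambda p:p[3]; A=lambda sg:(lambda p:sg*p[4]); B=lambda sg:(lambda p:sg*p[5])
cs=[(1,1),(1,-1),(-1,-1),(-1,1)]
tp=[(120,90),(205,120),(155,222),(68,195)]; sp=[(88,385),(192,325),(305,412),(192,490)]
obs=[(t(a),(A(i),B(j),Z)) for a,(i,j) in zip(tp,cs)]+[(s(a),(A(i),B(j),Z)) for a,(i,j) in zip(sp,cs)]
obs+=[(t([165,60]),(.104,0,.112)),(s([112,298]),(.104,0,.112))]
p=fit(obs,[.4,.1,0,.07,.068,.05],0)
c,n=np.cos(p[2]),np.sin(p[2])
for q in [t([55,218]),t([120,235]),t([112,255]),t([52,240]),s([228,488]),s([302,432]),s([318,455]),s([240,503])]:
    w=hit(q[0],*q[1],.088)-[p[0],p[1],0]; print("keeper?",[round(c*w[0]+n*w[1],3),round(-n*w[0]+c*w[1],3)])
```

```text
lid
[ 0.5648 -0.1095 -0.0509]
[[-2.2, 1.2], [-0.4, 0.4], [0.9, 3.5], [-0.5, -0.2], [-0.5, -1.7], [-0.1, -1.3], [-0.4, -1.3]]
[ 0.4712  0.3269 -0.1178  0.0677  0.0663  0.0508]
[[-0.4, 0.7], [-0.3, -0.7], [-0.3, 1.5], [-0.6, 1.2], [-0.0, 0.8], [1.5, -0.7], [-0.7, 0.3], [0.2, -0.9], [0.7, -0.9], [-1.0, -3.6]]
keeper? [np.float64(-0.096), np.float64(0.044)]
keeper? [np.float64(-0.092), np.float64(-0.029)]
keeper? [np.float64(-0.114), np.float64(-0.03)]
keeper? [np.float64(-0.119), np.float64(0.036)]
keeper? [np.float64(-0.098), np.float64(0.042)]
keeper? [np.float64(-0.095), np.float64(-0.027)]
keeper? [np.float64(-0.119), np.float64(-0.021)]
keeper? [np.float64(-0.114), np.float64(0.044)]
```

Poses are plausible: lid (0.565,-0.110) yaw -0.05, housing (0.471,0.327) yaw -0.118, keeper about 8 mm to +y. I'll move above the lid and check with the wrist camera.

Request:
move_arm(
  plan=[7.2,8.6,0,0,0,1.16,7.2,8.6,0,0,0,1.16,7.2,8.6,0,0,0,1.16,7.2,8.6,0,0,0,1.16,7.2,8.6,0,0,0,1.16,7.2,8.6,0,0,0,1.16,7.2,8.6,0,0,0,1.16,7.2,8.6,0,0,0,1.16,7.2,8.6,0,0,0,1.16,7.2,8.6,0,0,0,1.16],
  grip=85,
)

```text
time_s: 1.35
eef_pos: [0.5645, -0.1042, 0.2307]
eef_rot: [-0.001, 0.723, 0.691, 0.0]
wrist_force: [-0.4, -0.7, 0.1]
opening: 0.993
grasp_force: 0.0
```

Run:
```python
from bench import ctrl
import cv2,pickle
c=ctrl.camera("wrist"); pickle.dump(c,open("w1.pkl","wb")); cv2.imwrite("pics/w1.png",c["pixels"][:,:,::-1])
print(c["fx"],c["cx"],c["cy"],c["origin"],c["attitude"])
o=ctrl.get_obs();print(o["eef_pos"],o["eef_rot"],o["q"])
c=ctrl.camera("top"); pickle.dump(c,open("top2.pkl","wb"))
c=c["pixels"][200:320,130:410,::-1]
cv2.imwrite("pics/top2.png",cv2.resize(c,None,fx=2.85,fy=2.85,interpolation=2))
```

```text
371.64829954431775 316.74574701536557 238.91544202229812 [ 0.56766182 -0.03254624  0.37324763] [ 0.14091054  0.98977551 -0.02186491 -0.00325381]
[ 0.56336956 -0.10606446  0.23053442] [-5.93717362e-04  7.23211364e-01  6.90626406e-01 -3.70078270e-04] [-3.92940562e-01  1.78576219e-01  1.61114282e+00 -2.02650128e-04
  1.35325878e+00 -3.46810508e-01]
```

View pics/w1.png

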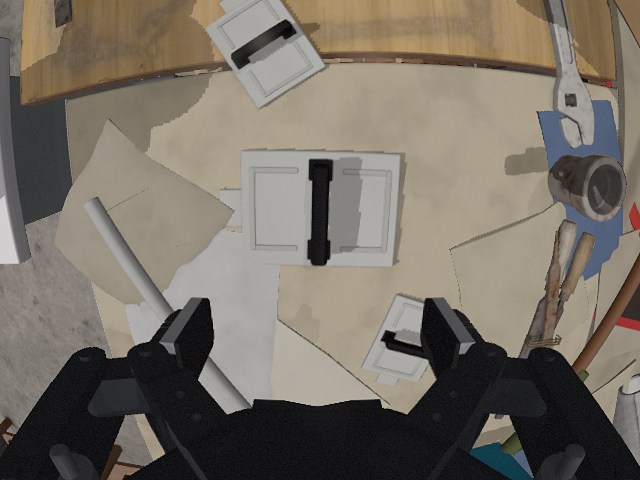

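Wrist view: lid corners (242,150), (404,154), (394,267), (242,264), tongue tip about (220,209), bar centre about (319,212).

```bash
cat >> h.py <<'E'
def fray(c,u,v):
    a=np.array([(u-c["cx"])/c["fx"],(v-c["cy"])/c["fy"]]); r=np.hypot(*a)
    return rot(c["attitude"]).apply(np.r_[a/r*np.sin(r),np.cos(r)])
def fhit(c,u,v,z):
    d=fray(c,u,v); o=np.array(c["origin"]); return o+d*(z-o[2])/d[2]
E
python3 - <<'E'
from h import *
c=pickle.load(open("w1.pkl","rb"))
P=[fhit(c,*p,.008) for p in [(242,150),(405,154),(394,267),(242,264)]]
for p in P: print(p.round(4))
print(np.mean(P,0).round(4), [np.linalg.norm(P[i]-P[i-1]).round(4) for i in range(4)])
a=P[1]+P[2]-P[0]-P[3]; b=P[0]+P[1]-P[2]-P[3]
print("yaw",np.arctan2(a[1],a[0]),np.arctan2(-b[0],b[1]))
print("tip",fhit(c,220,209,.005).round(4))
for v in (160,264): print("bar",[fhit(c,u,v,.042).round(4)[:2] for u in (311,330)])
E
```

```text
[ 0.4932 -0.044   0.008 ]
[ 0.6544 -0.0547  0.008 ]
[ 0.6436 -0.1733  0.008 ]
[ 0.4825 -0.1628  0.008 ]
[ 0.5684 -0.1087  0.008 ] [np.float64(0.1192), np.float64(0.1615), np.float64(0.1191), np.float64(0.1615)]
yaw -0.06571874237336671 -0.09013065970685172
tip [ 0.4644 -0.1029  0.005 ]
bar [array([ 0.5614, -0.0557]), array([ 0.5783, -0.0564])]
bar [array([ 0.5568, -0.1532]), array([ 0.5748, -0.154 ])]
```

Lid (0.568,-0.108), yaw about -0.07, sizes agree. Descending and gripping.

Request:
move_arm(
  plan=[0.1,0,-1.2,0,0,-0.025,0.1,0,-2.4,0,0,-0.025,0.1,0,-3.4,0,0,-0.025,0.1,0,-4.0,0,0,-0.025,0.1,0,-4.31,0,0,-0.025,0.1,0,-4.31,0,0,-0.025,0.1,0,-4.31,0,0,-0.025],
)

```text
time_s: 2.33
eef_pos: [0.5691, -0.1089, 0.0174]
eef_rot: [0.001, 0.733, 0.68, 0.001]
wrist_force: [0.5, -0.3, 0.2]
opening: 0.994
grasp_force: 0.0
```

Request:
move_arm(
  plan=[0,0,0,0,0,0,0,0,0,0,0,0,0,0,0,0,0,0,0,0,0,0,0,0,0,0,0,0,0,0,0,0,0,0,0,0,0,0,0,0,0,0],
  grip=5,
)

```text
time_s: 3.2
eef_pos: [0.5683, -0.108, 0.0161]
eef_rot: [0.0, 0.733, 0.68, 0.0]
wrist_force: [-0.3, 0.2, 4.2]
opening: 0.178
grasp_force: 60.4
```

Gripped (15 mm opening, 60 N). Lifting, carrying to a hover above the housing with tilt, then looking.

Request:
move_arm(
  plan=[0,0,0.8,0,0,0,0,0,1.8,0,0,0,-0.1,0.6,2.9,-0.004,-0.04,-0.007,-0.3,1.6,3.2,-0.008,-0.08,-0.014,-0.5,2.6,3.2,-0.012,-0.125,-0.021,-0.7,3.6,3.2,-0.016,-0.17,-0.028,-0.9,4.6,3.2,-0.02,-0.21,-0.035,-1.1,5.6,3.2,-0.024,-0.249,-0.043,-1.3,6.6,3.2,-0.024,-0.249,-0.043,-1.45,7.5,3.0,-0.024,-0.249,-0.043],
)

```text
time_s: 4.45
eef_pos: [0.4943, 0.2686, 0.1652]
eef_rot: [0.093, 0.742, 0.659, 0.083]
wrist_force: [1.0, -0.2, -3.0]
opening: 0.178
grasp_force: 59.7
```

Request:
move_arm(
  plan=[-0.05,0.7,-0.1,0,0,0,-0.1,1.2,-0.14,0,0,0,-0.1,1.23,-0.14,0,0,0,-0.1,1.23,-0.14,0,0,0,-0.1,1.23,-0.14,0,0,0],
)

```text
time_s: 5.08
eef_pos: [0.4905, 0.3275, 0.1585]
eef_rot: [0.093, 0.742, 0.659, 0.082]
wrist_force: [0.0, -0.3, -3.0]
opening: 0.173
grasp_force: 59.6
```

Run:
```python
from bench import ctrl
import cv2,pickle
for n in("wrist","scene","top"):
    c=ctrl.camera(n); pickle.dump(c,open(n+"2.pkl","wb")); 
    if n=="wrist": cv2.imwrite("pics/w2.png",c["pixels"][:,:,::-1])
    if n=="scene": cv2.imwrite("pics/s2.png",cv2.resize(c["pixels"][230:430,160:400,::-1],None,fx=3,fy=3,interpolation=2))
    print(c["origin"],c["attitude"])
o=ctrl.get_obs();print(o["eef_pos"],o["eef_rot"],o["q"],o["wrist_force"])
```

```text
[0.46393871 0.40307884 0.29652051] [ 0.14772709  0.97940974 -0.07603612  0.11468122]
[-0.1192908   0.79468573  0.84474863] [ 0.15717587 -0.29994231  0.83264881 -0.43820808]
[-0.07217344 -0.20316675  1.54118861] [-0.16736876  0.75483701 -0.61807686  0.14209073]
[0.49077405 0.32773448 0.15890617] [0.09331266 0.7421858  0.65847332 0.08286057] [ 0.46230632  0.17758019  1.7880696  -0.16537396  0.97189969  0.66107928] [ 0.29371059 -0.16133959 -4.04730553]
```

View pics/w2.png

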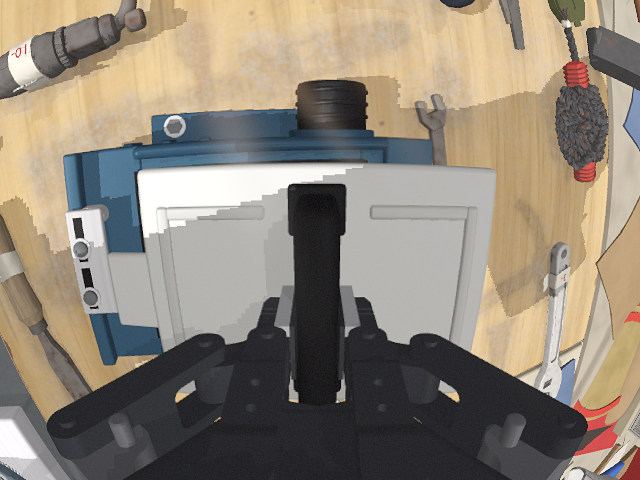

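View pics/s2.png

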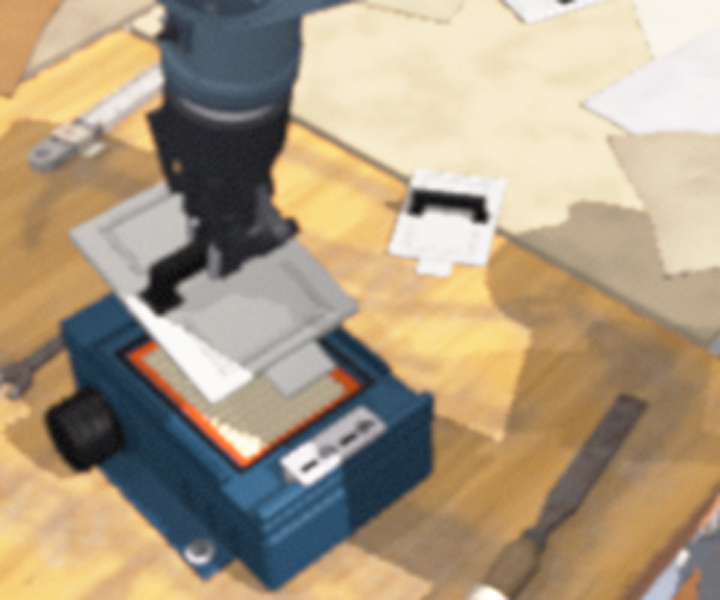

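Wrist view: keeper bridge top corners (67,211), (102,206), (118,312), (86,314). The tongue's +y edge runs (145,254)→(105,254) and its root ends at (158,327).

Run:
```python
from h import *
from bench import ctrl
o=ctrl.get_obs()
c=pickle.load(open("wrist2.pkl","rb"))
H0=np.array([.4712,.3269,0]);RH=R.from_euler("z",-.1178)
h=lambda w:(RH.inv().apply(w-H0)*1000).round(1)
for p in [(67,211),(102,206),(118,312),(86,314)]: print("keeper",h(fhit(c,*p,.088)))
for z in(.072,.08): print("housing corners",z,[h(fhit(c,*p,z)) for p in [(65,155),(105,363)]])
Rt=rot(o["eef_rot"]);t=o["eef_pos"]
# lid axes: x=tool y, z=-tool z, y = z cross x
M=Rt.as_matrix(); X,Z=M[:,1],-M[:,2]; Y=np.cross(Z,X)
print("X in H",RH.inv().apply(X).round(4), "lid org",h(t-.016*Z),"lip",h(t-.104*X-.0135*Z))
L=t-.016*Z
def lidhit(u,v,z):
    d=fray(c,u,v);o_=np.array(c["origin"]); s=((L+z*Z-o_)@Z)/(d@Z); w=o_+s*d-L; return (np.array([w@X,w@Y])*1000).round(1), h(o_+s*d)
for p,z in [((145,254),.005),((158,327),.005),((105,254),.005),((138,170),.008),((495,168),.008),((316,186),.042)]: print("lid",p,lidhit(*p,z))
S=pickle.load(open("scene2.pkl","rb"))
s=lambda a:np.array(a)/3+[160,230]
for p in [(282,462),(372,408),(386,424),(292,485)]: print("keeper s",h(hit(S,*s(p),.088)))
```

```text
keeper [-112.1   39.6   88. ]
keeper [-88.8  40.5  88. ]
keeper [-90.2 -26.   88. ]
keeper [-112.8  -26.4   88. ]
housing corners 0.072 [array([-116.6,   71.6,   72. ]), array([-116.1,  -74.4,   72. ])]
housing corners 0.08 [array([-113.1,   71.8,   80. ]), array([-112.5,  -69.1,   80. ])]
X in H [ 0.9689 -0.0016  0.2476] lid org [ 23.3   3.1 143.4] lip [-78.1   3.3 120.1]
lid (145, 254) (array([-81.1,  19.4]), array([-56.5,  22.7, 128.2]))
lid (158, 327) (array([-80.7, -19.6]), array([-56.1, -16.3, 128.3]))
lid (105, 254) (array([-104.2,   19.1]), array([-78.9,  22.4, 122.4]))
lid (138, 170) (array([-78.6,  59. ]), array([-54.7,  62.3, 131.7]))
lid (495, 168) (array([77.2, 60. ]), array([ 96.2,  63. , 170.3]))
lid (316, 186) (array([-0.7, 55. ]), array([ 12.3,  58.2, 183.9]))
keeper s [-94.6  40.6  88. ]
keeper s [-99.5 -28.2  88. ]
keeper s [-115.8  -25.9   88. ]
keeper s [-112.9   47.1   88. ]
```

Keeper is about 3.9 mm to +y of the tongue. The housing x origin is about 3.5 mm further than fitted. Shifting and lowering toward the seat.

Request:
move_arm(
  plan=[0.02,0.08,-0.3,0,0,0,0.02,0.08,-0.7,0,0,0,0.02,0.08,-0.8,0,0,0,0.02,0.08,-0.8,0,0,0,0.02,0.08,-0.84,0,0,0,0.02,0.08,-0.86,0,0,0,0.02,0.08,-0.86,0,0,0],
)

```text
time_s: 6.1
eef_pos: [0.4917, 0.3326, 0.1161]
eef_rot: [0.093, 0.742, 0.659, 0.083]
wrist_force: [0.5, -0.4, -3.1]
opening: 0.175
grasp_force: 59.6
```

Request:
move_arm(
  plan=[0,0,-0.02,0,0,0,0,0,-0.04,0,0,0,0,0,-0.04,0,0,0],
)

```text
time_s: 6.48
eef_pos: [0.4918, 0.3326, 0.1141]
eef_rot: [0.093, 0.742, 0.659, 0.083]
wrist_force: [0.4, 0.1, -1.2]
opening: 0.176
grasp_force: 60.0
```

Request:
move_arm(
  plan=[0,-0.02,0.02,0,0,0,-0.06,-0.013,0.02,0,0,0,-0.12,-0.006,0.02,0,0,0,-0.18,0.001,0.02,0,0,0,-0.24,0.008,0.02,0,0,0,-0.28,0.013,0.02,0,0,0,-0.28,0.013,0.02,0,0,0],
)

```text
time_s: 7.35
eef_pos: [0.4773, 0.3332, 0.1148]
eef_rot: [0.093, 0.742, 0.659, 0.083]
wrist_force: [-0.2, -0.4, -4.0]
opening: 0.175
grasp_force: 59.6
```

Request:
move_arm(
  plan=[-0.04,0.005,0,0,0,0,-0.08,0.009,0,0,0,0,-0.1,0.012,0,0,0,0,-0.1,0.012,0,0,0,0],
)

```text
time_s: 7.85
eef_pos: [0.4725, 0.3338, 0.1148]
eef_rot: [0.093, 0.742, 0.659, 0.083]
wrist_force: [-1.1, 0.3, -3.8]
opening: 0.174
grasp_force: 59.6
```

Request:
move_arm(
  plan=[-0.04,0.005,0,0,0,0,-0.08,0.009,0,0,0,0,-0.08,0.009,0,0,0,0],
)

```text
time_s: 8.22
eef_pos: [0.4683, 0.3342, 0.1147]
eef_rot: [0.093, 0.742, 0.659, 0.083]
wrist_force: [-0.1, 0.2, -4.2]
opening: 0.172
grasp_force: 59.6
```

Request:
move_arm(
  plan=[-0.02,0.003,0,0,0,0,-0.04,0.005,0,0,0,0,-0.06,0.007,0,0,0,0,-0.06,0.007,0,0,0,0],
)

```text
time_s: 8.72
eef_pos: [0.4657, 0.3346, 0.115]
eef_rot: [0.093, 0.742, 0.659, 0.083]
wrist_force: [1.6, 0.5, -4.1]
opening: 0.175
grasp_force: 59.6
```

Contact near tip x -107, as expected for the stop. One look to verify.

Run:
```python
from bench import ctrl
import cv2,pickle
c=ctrl.camera("wrist"); pickle.dump(c,open("w3.pkl","wb"))
cv2.imwrite("pics/w3.png",cv2.resize(c["pixels"][130:380,40:360,::-1],None,fx=2.4,fy=2.4,interpolation=2))
```

```text
(no output)
```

View pics/w3.png

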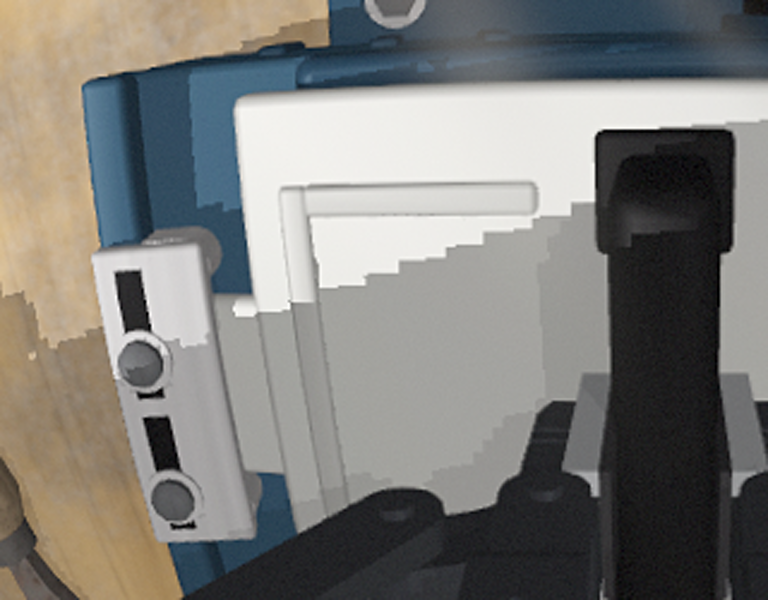

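Hooked: the tongue lies under the bridge between the legs (the bolts show the keeper ~6.5 mm to +y). I'll back off 1 mm, drag lid and keeper −6.4 mm sideways, then swing down.

Request:
move_arm(
  plan=[0.02,-0.002,0,0,0,0,0.015,-0.035,0,0,0,0,0.01,-0.065,0,0,0,0,0.005,-0.1,0,0,0,0,0.005,-0.13,0,0,0,0,0.005,-0.13,0,0,0,0,0.005,-0.13,0,0,0,0],
)

```text
time_s: 9.65
eef_pos: [0.4656, 0.328, 0.1147]
eef_rot: [0.093, 0.742, 0.659, 0.083]
wrist_force: [-0.1, 2.6, -3.5]
opening: 0.178
grasp_force: 59.6
```

Run:
```python
from h import *
from bench import ctrl
o=ctrl.get_obs(); M=rot(o["eef_rot"]).as_matrix();X,Z=M[:,1],-M[:,2]
H0=np.array([.4752,.3277,0]);RH=R.from_euler("z",-.1178);h=lambda w:(RH.inv().apply(w-H0)*1000).round(1)
t=o["eef_pos"];print("X",RH.inv().apply(X).round(4),"lip",h(t-.104*X-.0135*Z),"tcp",h(t),t,o["wrist_force"])
# planned poses: rotate about lower tongue tip corner
th0=np.arcsin(X[2]); piv=t-.104*X-.016*Z; ax=RH.apply([0,1,0])
for th in (.2,.15,.1,.08,.06,.04,.02,0):
    r=R.from_rotvec(ax*(th0-th)); d=piv+r.apply(t-piv)-t
    print(th,(d/.05).round(3),(ax*(th0-th)).round(4))
```

```text
X [ 9.689e-01 -5.000e-04  2.473e-01] lip [-107.    -0.7   75.9] tcp [ -9.5  -0.8 114.7] [0.46563312 0.32802958 0.11472693] [-0.12852287  2.60537752 -3.4988898 ]
0.2 [ 0.038 -0.005 -0.098] [0.0059 0.0495 0.    ]
0.15 [ 0.072 -0.009 -0.197] [0.0117 0.0992 0.    ]
0.1 [ 0.101 -0.012 -0.298] [0.0176 0.1488 0.    ]
0.08 [ 0.111 -0.013 -0.339] [0.02   0.1687 0.    ]
0.06 [ 0.12  -0.014 -0.38 ] [0.0223 0.1886 0.    ]
0.04 [ 0.128 -0.015 -0.421] [0.0247 0.2084 0.    ]
0.02 [ 0.136 -0.016 -0.463] [0.027  0.2283 0.    ]
0 [ 0.143 -0.017 -0.504] [0.0294 0.2481 0.    ]
```

Request:
move_arm(
  plan=[0.02,-0.002,-0.05,0.003,0.025,0,0.038,-0.005,-0.1,0.006,0.05,0,0.055,-0.007,-0.15,0.009,0.075,0,0.072,-0.009,-0.2,0.012,0.099,0,0.087,-0.011,-0.255,0.015,0.124,0,0.101,-0.012,-0.31,0.018,0.149,0,0.101,-0.012,-0.31,0.018,0.149,0],
)

```text
time_s: 10.52
eef_pos: [0.471, 0.3275, 0.0991]
eef_rot: [0.037, 0.747, 0.663, 0.033]
wrist_force: [-1.7, 3.5, -2.5]
opening: 0.173
grasp_force: 59.9
```

Small forces only. Continuing down from θ=0.1 to 0.04.

Request:
move_arm(
  plan=[0.01,-0.001,-0.041,0.0024,0.02,0,0.019,-0.002,-0.085,0.0047,0.04,0,0.027,-0.003,-0.13,0.007,0.06,0,0.027,-0.003,-0.13,0.007,0.06,0],
)

```text
time_s: 11.02
eef_pos: [0.4717, 0.3273, 0.092]
eef_rot: [0.014, 0.748, 0.664, 0.013]
wrist_force: [-2.9, 4.2, -2.7]
opening: 0.173
grasp_force: 59.8
```

Request:
move_arm(
  plan=[0.004,0.01,-0.03,0.0012,0.01,0,0.008,0.02,-0.06,0.0024,0.02,0,0.012,0.02,-0.09,0.0036,0.03,0,0.015,0.02,-0.12,0.0047,0.04,0,0.015,0.02,-0.12,0.0047,0.04,0],
)

```text
time_s: 11.65
eef_pos: [0.4737, 0.3283, 0.0881]
eef_rot: [0.0, 0.748, 0.664, 0.0]
wrist_force: [-5.7, -1.6, 8.8]
opening: 0.174
grasp_force: 61.4
```

Request:
move_arm(
  plan=[0,0,-0.03,0.001,0.01,0,0,0,-0.06,0.002,0.016,0,0,0,-0.06,0.002,0.016,0,0,0,-0.06,0.002,0.016,0],
)

```text
time_s: 12.15
eef_pos: [0.474, 0.3285, 0.088]
eef_rot: [-0.006, 0.747, 0.664, -0.005]
wrist_force: [-14.0, -6.0, 28.1]
opening: 0.174
grasp_force: 64.6
```

Run:
```python
from h import *
from bench import ctrl
import cv2
o=ctrl.get_obs(); M=rot(o["eef_rot"]).as_matrix();X,Z=M[:,1],-M[:,2]
H0=np.array([.4752,.3277,0]);RH=R.from_euler("z",-.1178);h=lambda w:(RH.inv().apply(w-H0)*1000).round(1)
t=o["eef_pos"];print("X",RH.inv().apply(X).round(4),"lip",h(t-.104*X-.0135*Z),"tcp",h(t),o["wrist_force"],o["torque"])
c=ctrl.camera("wrist")
cv2.imwrite("pics/w4.png",c["pixels"][:,:,::-1])
```

```text
X [ 9.999e-01  5.000e-04 -1.440e-02] lip [-105.4    0.6   76. ] tcp [-1.3  0.7 88. ] [-13.96858338  -6.01545224  28.070515  ] [-1.02231755  1.89356166  0.05895027]
```

View pics/w4.png

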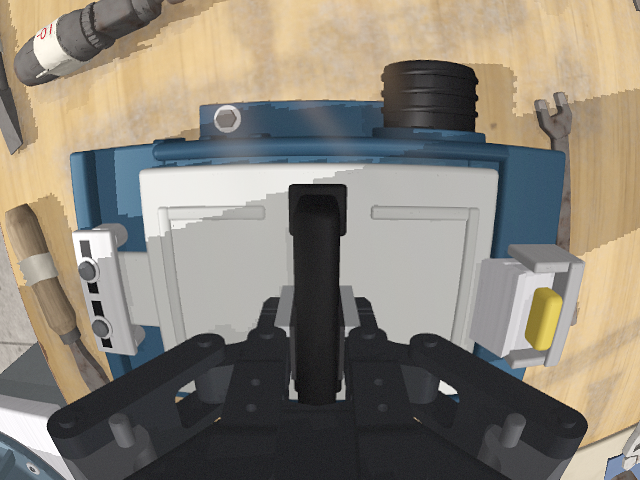

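The lid is seated (TCP z 88, as expected) and the latch nose front, at about (473,310), overlaps the lid edge at about (496,…). I'll relax the press, then tug gently upward to test the lock.

Request:
move_arm(
  plan=[0,0,0.03,-0.001,-0.01,0,0,0,0.08,-0.002,-0.018,0,0,0,0.11,-0.003,-0.028,0,0,0,0.13,-0.004,-0.034,0,0,0,0.13,-0.004,-0.034,0],
)

```text
time_s: 12.82
eef_pos: [0.4726, 0.3278, 0.089]
eef_rot: [0.006, 0.748, 0.664, 0.005]
wrist_force: [5.1, 0.7, -12.3]
opening: 0.174
grasp_force: 58.9
```

Run:
```python
from h import *
from bench import ctrl
c=ctrl.camera("wrist");o=ctrl.get_obs()
H0=np.array([.4752,.3277,0]);RH=R.from_euler("z",-.1178);h=lambda w:(RH.inv().apply(w-H0)*1000).round(1)
M=rot(o["eef_rot"]).as_matrix();print(RH.inv().apply(M[:,1]).round(4),h(o["eef_pos"]),o["wrist_force"],o["torque"])
print(h(fhit(c,473,310,.0815)),h(fhit(c,482,258,.0815)),h(fhit(c,498,170,.08)))
```

```text
[ 9.999e-01 -6.000e-04  1.640e-02] [-2.6 -0.1 89. ] [  5.04862656   0.75838084 -10.08850489] [ 0.22072783 -0.06468556  0.08992655]
[73.4 -8.5 81.5] [73.8 18.3 81.5] [78.2 59.  80. ]
```

The lid resists about 9 N of pull and the nose sits out over the edge: locked. Neutralising, opening and retreating.

Request:
move_arm(
  plan=[0,0,-0.04,0.002,0.016,0,0,0,-0.04,0.002,0.016,0,0,0,-0.04,0.002,0.016,0],
)

```text
time_s: 13.25
eef_pos: [0.4729, 0.3283, 0.0884]
eef_rot: [0.0, 0.748, 0.664, 0.001]
wrist_force: [0.3, -0.4, -2.1]
opening: 0.172
grasp_force: 60.2
```

Request:
move_arm(
  plan=[0,0,0,0,0,0,0,0,0,0,0,0,0,0,0,0,0,0,0,0,0,0,0,0,0,0,0,0,0,0,0,0,0,0,0,0,0,0,0,0,0,0],
  grip=70,
)

```text
time_s: 14.12
eef_pos: [0.4729, 0.3283, 0.0883]
eef_rot: [0.0, 0.748, 0.664, 0.001]
wrist_force: [0.3, 0.3, 0.5]
opening: 0.817
grasp_force: 0.0
```

Request:
move_arm(
  plan=[0,0,0.5,0,0,0,0,0,1.3,0,0,0,0,0,2.4,0,0,0,0,-0.8,3.4,0,0,0,0,-2,3.6,0,0,0,0,-3,3.6,0,0,0,0,-4,3.6,0,0,0,0,-4,3.6,0,0,0,0,-4,3.6,0,0,0],
)

```text
time_s: 15.25
eef_pos: [0.473, 0.1285, 0.2684]
eef_rot: [0.0, 0.748, 0.664, 0.001]
wrist_force: [-0.1, 0.9, 0.6]
opening: 0.814
grasp_force: 0.0
```

Run:
```python
from bench import ctrl
import cv2
c=ctrl.camera("wrist");d=ctrl.camera("scene")
a=cv2.resize(d["pixels"][280:430,170:330,::-1],(400,375),interpolation=2)
b=cv2.resize(c["pixels"][:,:,::-1],(400,300))
import numpy as np
cv2.imwrite("pics/end.png",np.hstack([a,np.vstack([b,np.zeros((75,400,3),np.uint8)])]))
o=ctrl.get_obs();print(o["eef_pos"],o["wrist_force"],o["opening"])
```

```text
[0.4728354  0.12925856 0.26826763] [-0.98242942  0.49506855  0.03882985] 0.8161491887182206
```

View pics/end.png

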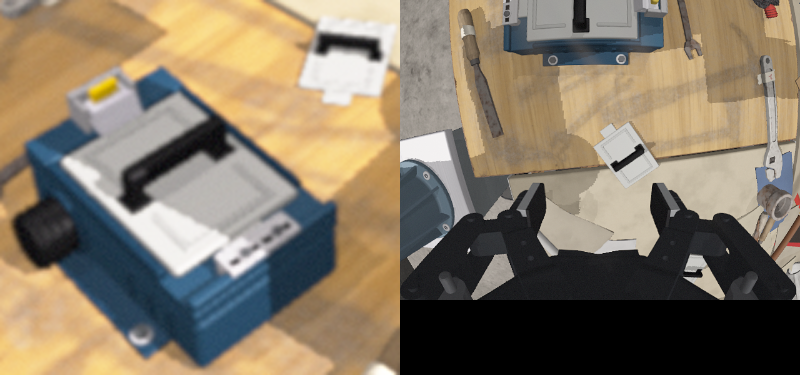

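The scene crop shows the lid flat in its recess between keeper and latch, with the gripper clear. Handing in.

```bash
python3 -c "
from bench import ctrl
print(ctrl.hand_in())"
```

```text
the job is handed in; nothing more can be done
None
```

The largest lid's tongue is hooked under the keeper; it lies flat in its recess and held against a light upward tug, so the latch appears locked. The gripper is clear, and the job was handed in at about 15 s, with no verdict returned.

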